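Unload the photometer's glass standard and show its window to the inspection camera

ROBOT

A 6-joint arm with a two-finger parallel gripper is mounted at the origin on the work surface. World frame = base frame: x ahead of the robot, y to its left, z up, the work surface at z = 0. Lengths are in m, angles in degrees, forces in N, time in s.
With the tool pointing down it reaches from about 0.3 to 0.75 m from the base axis. Payload 8.5 kg.
Tool frame: the origin (TCP) lies midway between the tips of the shut fingers; the grasp point (between the pads) lies 19 mm behind it; z points along the fingers, y is the line along which they close (so a half turn about z gives the same grasp; the last joint's range is limited). The gripper opens to 85 mm and grips with 20 to 120 N. Pads are 22 mm wide; open, the fingers measure 114 mm over their backs; the gripper's body (76 mm by 85 mm) begins 54 mm behind the grasp point. The pads swing forward as they close: fully open they stand 13 mm farther back than shut.
Start: joints at [57.68, 21.807, 74.336, -0, 83.858, -12.336], TCP at [0.188, 0.517, 0.231] pointing down, gripper open.
Joint ranges: [-178.18, 178.18], [-50.72, 133.34], [12.68, 142.11], [-81.47, 261.47], [9.98, 163.14], [-165.26, 165.26]. Speed limits (degrees/s): [136.94, 136.94, 180, 180, 180, 180].

INTERFACE

Orientations are given as a 3x3 rotation matrix whose columns are the frame's x, y, z axes.
In Python, from rig import env, viewer, recognise, pinpoint gives the robot as it stands.
- The arm moves only by the tool move_arm, never from a script. Its argument "plan" is text: rows parted by semicolons, each of 7 numbers parted by spaces: the shift along the tool's x, y, z in m, then the turn, a rotation vector about the tool's x, y, z in rad, then the finger opening in m, from 0 to 0.0854. A call has 1 to 12 rows; each row shifts and turns the commanded pose from where the row before left it, along the tool's axes as they then stand; what a row does not reach is not made up. A row lasts 1/8 s, in which the tool goes at most 62.5 mm and 10.7 degrees, less where a joint would pass 70% of its speed; a pose out of reach is approached as far as the arm can. A call is refused whole if a number of a shift passes 0.0625 or a number of a turn 0.188, either way. A call with a gripper value outside its range is refused whole. The fingers move at their own pace and stop on an object; "grip_force" is the grip in N (left out, the last holds). Time passes only in rows, so rows that do not move let the fingers close. It gives the time, the measured TCP pose, the force, the opening and the grip force at its end, in the units of the state.
- env.observe(): the state, without advancing time (a new reading comes with each control period).
- viewer.get_image(name): name is "scene" or "top" or "wrist"; returns (picture, depth): 400x640x3 uint8, red, green, blue; 400x640 float32, m along the optical axis (not along the pixel's ray), 0 where there is no reading.
- viewer.calibration(name): a dict with "fx", "fy", "cx", "cy" (pixels), "R" (3x3) and "t" (3): a world point X has camera coordinates R X + t. Camera axes: x right, y down, z forward; pixel columns grow to the right and rows downward; lengths in m; the calibration is good to about 2 mm. A picture is of the moment at which its call begins: read the wrist's pose just before it. calibration takes no time and is no camera call; for the wrist camera it gives the pose at the moment of the call.
- env.close_job(): hands the job in; it is judged then, once.
Trained networks look in the newest picture that a camera, given by its name, has taken for a name from the list of things; names that differ only in an ending like _2 or _b are one class to them, and where a whole thing is asked for, a point or a joint stands for the part that bears it (a point fixed in the world has none). Each returns a list of dicts, best first, with "conf" (0 to 1); they miss things now and then, are a little off and sometimes report something else, mostly with a low value. They report only what shows in the picture. A call takes as long as a camera call. They do not tell look-alikes from the thing itself.
- recognise(camera, name): "extent" ([centre column, centre row, width, height] in pixels, round what is visible of it).
- pinpoint(camera, name): "pixel" ([column, row] in pixels: a listed point, or the origin of a listed thing).
The state is a dict: "time_s": time; "q": joint angles; "qvel": joint speeds; "joint_efforts": joint torques, N m; "position": TCP position; "tool_rot": TCP orientation; "ft_force": force on the tool from outside, world axes, zero at the start; "wrist_torque": the same for the moment, N m; "grip_width": finger opening in m; "gripper_force": force on a finger pad.
Only numpy, scipy, OpenCV 4.12 (cv2) and the standard library are available. Lean on these libraries where they do the work, as an engineer would, in place of code of your own. Each camera call takes 0.05 s, during which the arm holds its last target. There are 200 camera calls.

TASK

Pull the photometer's sample carriage fully out to its red stop by its blue handle, lift the orange-capped glass standard out of the carriage, and finish while holding it still in the air in front of the inspection camera: its amber glass end centred on the lens and facing squarely into it, 8 cm from the lens. Leave the carriage fully out, do not touch the camera with the standard, and do not shift the other things on the bench.

Things in the scene. Friction and masses are not known exactly. Their poses are not given: they have to be found in the camera images.
- photometer: light grey photometer, fixed. Origin on the table under the mouth of its hood. Its own y axis runs from the open deck (y -240 to 0 mm, 130 mm wide, 20 mm high, rails and a red end stop) under the measuring hood (y 0 to 120 mm, 120 mm wide, top 115 mm above the table, open towards -y) to the main housing (y 120 to 400 mm, x -90 to 270 mm, up to 173 mm high). The carriage comes out along its -y
- carriage (a joint): slide of the sample carriage, m: 0 is fully in, 0.13 is fully out at the red stop; it grows as the carriage moves along the photometer's -y. Starts fully in with the standard under the hood, where it cannot be reached. Friction about 2.5 N; it stays where it is left
- carriage_handle (a point): point on the middle of the carriage's blue upright handle, 1 mm below its flat top and 105 mm above the table. The handle is a plate 12 mm thick along the slide (y), 36 mm wide across it (x); it rises 77 mm from the carriage plate (30 mm above the table). Axes as the photometer's; it is 130 mm nearer -y than the socket
- socket (a point): middle of the mouth of the carriage's round socket (26 mm wide, 14 mm deep), top of a dark block 56 x 56 mm, 44 mm above the table; the standard stands in it. Axes as the photometer's
- standard: glass reference standard: a smooth round barrel 24 mm in diameter and 64 mm long: amber glass window in the lowest 10 mm, aluminium in the middle, orange cap in the top 20 mm. About 70 g. Origin at the centre of the glass end face; z runs along the barrel from the glass end to the cap. At the start it stands upright in the socket, glass end down 14 mm deep, 30 mm above the table
- standard_cap (a point): centre of the flat end of the standard's orange cap, 64 mm from the glass end
- camera_head: inspection camera: black lens barrel 42 mm in diameter, 40 mm long, with a blue ring, on a white box 50 x 62 x 62 mm. Origin at the centre of the lens's front face, 125 mm above the table; z is the optical axis, pointing out of the lens, raised 50 degrees above level and leaning towards the robot's side (horizontally along the stand's -x). Fixed
- camera_stand: foot of the inspection camera, fixed: dark steel plate 150 x 110 x 12 mm with two aluminium cheeks up to 87 mm high. Origin on the table straight below the centre of the lens's front face; the plate reaches from x -30 to 120 mm; the camera looks to its own -x and up
- vial_rack: clear plastic rack 75 x 200 x 50 mm with ten small amber vials (75 mm tall), a bystander at the back; origin under its centre
- wash_bottle: white wash bottle, 60 mm wide, 178 mm tall with a bent spout, a bystander; origin under its centre
- beaker: empty glass beaker, 72 mm wide, 90 mm tall, a bystander; origin under its centre
- jar: white jar with a blue cap, 64 mm wide, 85 mm tall, a bystander; origin under its centre
- vial_a: green glass vial with a white cap, 26 mm wide, 58 mm tall, a bystander; origin under its centre
- vial_b: second green glass vial with a white cap, same size, a bystander; origin under its centre
Things that resemble listed ones, but are neither listed nor needed, are in the scene too. Of the things like the camera_stand, leave any that is purple or turquoise; of the rest the larger one is meant.

How it is judged (in metres and radians):
On the way:
1. the carriage is pulled fully out to its stop (within 6 mm), the standard still standing in its socket (value of joint carriage above 0.124 m and horizontal distance between standard and socket below 0.006 m and height (world z) of standard below 0.036 m), for 0.2 s.
At the end, for the whole second after the job is handed in: the standard is held still in the fingers alone, its glass end on the camera's optical axis within 12 mm in each direction across it and 65 to 95 mm from the lens, the barrel along the optical axis within 0.2 rad with the cap away from the lens; the carriage is still out within 8 mm of its stop (x of standard in the frame of camera_head between -0.012 and 0.012 m and y of standard in the frame of camera_head between -0.012 and 0.012 m and z of standard in the frame of camera_head between 0.065 and 0.095 m and angle between the z axis of standard and the z axis of camera_head, either way round below 0.2 rad and z of standard_cap in the frame of camera_head above 0.11 m and contact force between the fingers and standard above 1 N and height (world z) of standard above 0.12 m and contact force between standard and camera_head below 0.1 N and contact force between standard and camera_stand below 0.1 N and contact force between standard and photometer below 0.1 N and linear speed of standard below 0.03 m/s and value of joint carriage above 0.122 m); the arm keeps its last pose, push and grip.
It fails at once if the standard touches the camera (contact force between standard and camera_head above 0.5 N or contact force between standard and camera_stand above 0.5 N).
It fails at once if another thing on the bench is shifted by more than 3 cm (distance of any of vial_rack, wash_bottle, beaker, jar, vial_a, vial_b from where it was at the start of the episode above 0.03 m).
It also fails if it takes over 58 s, if anything falls off the work surface, if the arm or the gripper's body presses on something with over 40 N, if the wrist force passes 120 N, or if a joint passes its speed limit or range.

## Working session

There is one attempt and no reset: what is moved stays moved. The work goes in short steps, Python scripts to look and compute and a tool call to move; the robot and the scene stay as the last step left them, time stands still between calls to the robot, and variables do not carry over. Pictures are saved under pics/ and viewed, at most 10 in all, crops included, and the job is handed in when it is done.

Besides the shell and the picture viewer there is one more tool, called as name(argument=value, ...), one argument or row to a line, values as JSON. move_arm: Moves the arm, as the interface text tells. Its arguments: {"type":"object","properties":{"plan":{"type":"string"},"grip_force":{"type":"number"}},"required":["plan"]}

```bash
mkdir -p pics; ls; cat > h.py <<'E'
from rig import env, viewer, recognise, pinpoint
import numpy as np, cv2
def save(im,name): cv2.imwrite('pics/'+name,im[:,:,::-1])
def deproj(c,px,d):
    p=np.array([(px[0]-c['cx'])/c['fx']*d,(px[1]-c['cy'])/c['fy']*d,d]); return c['R'].T@(p-c['t'])
def ray(c,px):
    o=-c['R'].T@c['t']; v=c['R'].T@np.array([(px[0]-c['cx'])/c['fx'],(px[1]-c['cy'])/c['fy'],1]); return o,v/np.linalg.norm(v)
def tri(rs):
    A=sum(np.eye(3)-np.outer(v,v) for o,v in rs); b=sum((np.eye(3)-np.outer(v,v))@o for o,v in rs); return np.linalg.solve(A,b)
def atz(c,px,z):
    o,v=ray(c,px); return o+v*(z-o[2])/v[2]
E
python3 - <<'E'
from h import *
np.set_printoptions(precision=4,suppress=True)
s=env.observe();print(s['time_s'],s['position'],s['tool_rot'])
for n in ['scene','top']:
    im,d=viewer.get_image(n);save(im,n+'1.png');c=viewer.calibration(n);print(n,-c['R'].T@c['t'],c['R'][2])
    np.savez(n+'1.npz',im=im,d=d)
    for k in ['photometer','carriage_handle','socket','standard_cap','camera_head','camera_stand','standard']:
        for r in pinpoint(n,k)[:3]:
            p=r['pixel'];u,v=int(round(p[0])),int(round(p[1]))
            dd=d[v,u] if 0<=u<640 and 0<=v<400 else 0
            print(k,round(r['conf'],2),np.round(p,1),deproj(c,p,dd) if dd else None)
E
```

```text
pics
0.0 [0.1878 0.5166 0.2307] [[-0.9398  0.3418 -0.0008]
 [ 0.3418  0.9398 -0.0012]
 [ 0.0004 -0.0014 -1.    ]]
scene [ 1.2342 -0.7033  1.3394] [-0.4409  0.3604 -0.822 ]
photometer 0.96 [402.3 152.1] [0.56   0.2042 0.0296]
carriage_handle 0.61 [392.  145.1] [0.5491 0.1551 0.0918]
socket 0.69 [415.6 133.4] [0.5711 0.2383 0.1115]
socket 0.28 [225.  248.5] [ 0.532  -0.4845  0.082 ]
standard_cap 0.21 [421.  225.5] [0.819  0.028  0.0584]
standard_cap 0.16 [269.5 189. ] [ 0.3859 -0.2336 -0.0016]
camera_head 0.98 [145.9 248.3] [ 0.4184 -0.6636  0.1227]
camera_head 0.91 [358.1 230.5] [ 0.7298 -0.1508  0.0971]
camera_head 0.69 [292.4 235.6] [ 0.6431 -0.3232  0.134 ]
camera_stand 0.84 [355.7 246.5] [ 0.7546 -0.1788  0.0675]
camera_stand 0.82 [154.9 274.3] [ 0.488 -0.681  0.094]
camera_stand 0.7 [289.7 261.3] [ 0.6791 -0.3621  0.0792]
standard 0.61 [239.7 281.1] [ 0.6278 -0.502   0.0478]
top [ 0.5083 -0.1553  1.4006] [ 0.0695 -0.0097 -0.9975]
photometer 0.67 [193.5 211.3] [0.5378 0.2248 0.0394]
carriage_handle 0.65 [210.9 206.1] [0.5534 0.1558 0.0954]
socket 0.63 [173.1 212.5] [0.5316 0.264  0.1201]
camera_head 0.87 [476.7 253.8] [ 0.4178 -0.6609  0.1211]
camera_head 0.83 [310.7 149.4] [ 0.7346 -0.1518  0.1016]
camera_head 0.77 [368.7 180.4] [ 0.6372 -0.3305  0.1256]
camera_stand 0.69 [310.8 159.3] [ 0.7178 -0.1523  0.0055]
camera_stand 0.62 [320.9 223.7] [ 0.5031 -0.1866  0.0916]
camera_stand 0.42 [192.2 211.2] [0.5382 0.231  0.0322]
```

View pics/scene1.png

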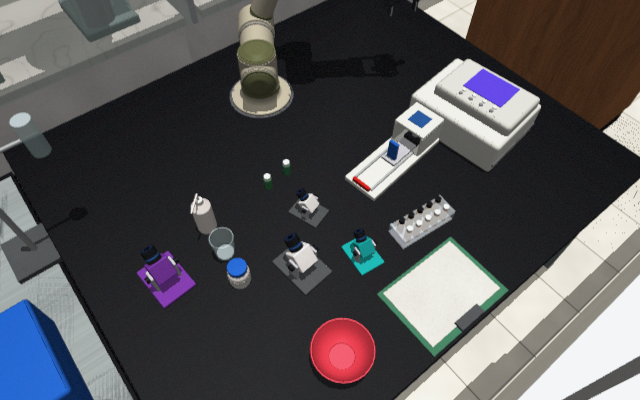

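View pics/top1.png

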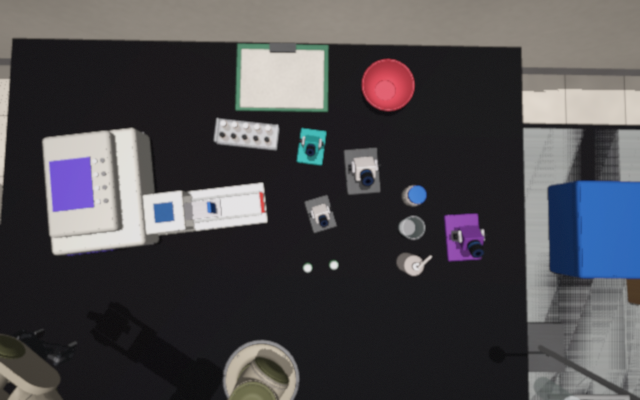

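The scene view shows the photometer at the right, with its blue handle near (393,148) and red stop near (362,184). The grey camera stands are the large one at about (300,260) and the small one at about (307,207). The top view puts the large grey one at (362,170) and the photometer's deck from (150,215) to (265,200). So the large grey stand is the target.

```bash
python3 - <<'E'
from h import *
np.set_printoptions(precision=4,suppress=True)
P={}
for n in ['scene','top']:
    z=np.load(n+'1.npz');c=viewer.calibration(n);d=z['d'];v,u=np.mgrid[0:400,0:640]
    X=np.stack([(u-c['cx'])/c['fx']*d,(v-c['cy'])/c['fy']*d,d],-1)-c['t'];X=X@c['R'];im=z['im'].astype(int)
    ok=d>0
    def rect(name,m):
        p=X[m&ok]; (cx,cy),wh,a=cv2.minAreaRect(p[:,:2].astype(np.float32)*1000)
        b=cv2.boxPoints(((cx,cy),wh,a));print(n,name,m.sum(),p.mean(0),'rect',np.round([cx,cy,*wh,a],1),'z',p[:,2].min(),p[:,2].max())
    x,y,zz=X[...,0],X[...,1],X[...,2]
    near=lambda a,b,r:np.hypot(x-a,y-b)<r
    rect('hood',near(.535,.28,.13)&(abs(zz-.115)<.006)&(y<.34))
    rect('housing',(abs(zz-.165)<.02)&(y>.3)&(y<.8)&(x>.3)&(x<.9))
    rect('deck',near(.55,.1,.2)&(abs(zz-.022)<.014)&(im.min(-1)>110))
    blue=(im[...,2]-im[...,0]>50)
    rect('handle',near(.55,.155,.05)&blue&(zz>.06))
    rect('handletop',near(.55,.155,.05)&blue&(zz>.095)&(zz<.12))
    red=(im[...,0]-im[...,2]>80)
    rect('stop',near(.55,.0,.1)&red)
    rect('plate',near(.66,-.32,.12)&(abs(zz-.012)<.005)&(im.max(-1)<120)&(im.max(-1)>35))
    rect('headwhite',near(.66,-.32,.12)&(im.min(-1)>150)&(zz>.05))
    rect('headdark',near(.64,-.33,.08)&(im.max(-1)<110)&(zz>.095))
    rect('smallst',near(.52,-.19,.08)&(zz>.006))
    for o in ['vial_a','beaker','jar','wash_bottle','vial_rack']:
        for r in recognise(n,o)[:2]:
            e=r['extent'];print(o,round(r['conf'],2),np.round(X[int(e[1]),int(e[0])],3))
for px,nm in [((392.,145.1),(210.9,206.1)),((292.4,235.6),(368.7,180.4))]:
    print(tri([ray(viewer.calibration('scene'),px),ray(viewer.calibration('top'),nm)]))
E
```

```text
scene hood 819 [0.5353 0.2849 0.1146] rect [528.7 248.6 142.2 196.6   6.4] z 0.10904002636399228 0.12089667759596903
scene housing 3962 [0.6253 0.5113 0.168 ] rect [615.  524.7 299.1 210.1   7.7] z 0.14502161300761593 0.1802109764532123
scene deck 2088 [0.5616 0.1215 0.0215] rect [553.3 144.5 132.4 302.7   7.4] z 0.00845059471407343 0.03598452867128344
scene handle 101 [0.553  0.1565 0.0887] rect [551.1 158.3  37.2  15.    2.3] z 0.060201958138578045 0.11085228890212297
scene handletop 41 [0.5523 0.158  0.1033] rect [551.1 158.3  37.2  15.    2.3] z 0.09557680146864443 0.11085228890212297
scene stop 70 [0.5721 0.0036 0.0342] rect [572.9   4.6  69.1  13.2   6. ] z 0.02245937522051751 0.042059578539979006
scene plate 911 [ 0.7035 -0.3347  0.0117] rect [ 683.3 -335.4  193.8  170.4   64.8] z 0.007004761165000076 0.01698985545852171
scene headwhite 471 [ 0.6963 -0.3252  0.0886] rect [ 691.  -323.6   82.    69.8   78.7] z 0.05911054810318738 0.11427159252625509
scene headdark 254 [ 0.6548 -0.3306  0.1218] rect [ 653.1 -329.1   44.4   60.2   79.7] z 0.09797001941423071 0.1420076738444294
sc
[... 1139 characters left out ...]
9.9  112.1    5.7] z 0.007025071857253469 0.016980174852528354
top headwhite 363 [ 0.6883 -0.32    0.092 ] rect [ 684.9 -322.5   70.5   79.8   11.2] z 0.06458331360807384 0.11362983163844922
top headdark 190 [ 0.6462 -0.3243  0.1249] rect [ 647.1 -323.4   51.8   38.9   19.8] z 0.10455833010561252 0.14072670118613637
top smallst 1792 [ 0.5354 -0.1858  0.0375] rect [ 519.3 -190.3  150.8  146.5   10.9] z 0.006017784995069441 0.10254082056623473
vial_a 0.57 [ 0.667 -0.317  0.12 ]
vial_a 0.4 [0.796 0.054 0.045]
beaker 0.8 [ 0.499 -0.492  0.003]
jar 0.75 [ 0.603 -0.477  0.084]
wash_bottle 0.7 [ 0.388 -0.46   0.148]
vial_rack 0.97 [0.789 0.058 0.061]
[0.5522 0.1541 0.0958]
[ 0.6393 -0.3261  0.1319]
```

move_arm(
  plan="0 0 0 0 0 -0.16 0.0854; 0 0 0 0 0 -0.16 0.0854; 0 0 0 0 0 -0.16 0.0854; -0.035 -0.045 0 0 0 0 0.0854; -0.035 -0.045 0 0 0 0 0.0854; -0.035 -0.045 0 0 0 0 0.0854; -0.035 -0.045 0 0 0 0 0.0854; -0.035 -0.045 0 0 0 0 0.0854; -0.035 -0.045 0 0 0 0 0.0854; -0.035 -0.045 0 0 0 0 0.0854; -0.035 -0.045 0 0 0 0 0.0854; -0.033 -0.042 0 0 0 0 0.0854",
)

```text
time_s: 2.8
position: [0.5521, 0.1576, 0.2314]
tool_rot: [[-0.991, -0.13, 0.0], [-0.13, 0.991, 0.0], [-0.0, 0.0, -1.0]]
ft_force: [0.1, 0.6, -0.4]
grip_width: 0.0852
gripper_force: 0.0
```

```bash
cat > look.py <<'E'
from h import *
import sys
np.set_printoptions(precision=4,suppress=True)
s=env.observe();print(s['time_s'],s['position'],s['tool_rot'].tolist() if hasattr(s['tool_rot'],'tolist') else s['tool_rot'],s['ft_force'],s['grip_width'],s['q'])
n='wrist';c=viewer.calibration(n);im,d=viewer.get_image(n);save(im,sys.argv[1]+'.png');np.savez(sys.argv[1]+'.npz',im=im,d=d,**c)
print(-c['R'].T@c['t'],c['R'])
for k in sys.argv[2:]:
    for r in pinpoint(n,k)[:2]:
        p=r['pixel'];u,v=int(round(p[0])),int(round(p[1]))
        dd=d[min(max(v,0),399),min(max(u,0),639)]
        print(k,round(r['conf'],2),np.round(p,1),deproj(c,p,dd) if dd else None, ray(c,p)[1])
E
python3 look.py w1 carriage_handle socket photometer
```

```text
2.8 [0.5521 0.1576 0.2314] [[-0.9914631830790199, -0.13038668551406485, 0.00026237277678830775], [-0.13038667483022487, 0.9914632175331071, 5.7494487049758314e-05], [-0.0002676294730693327, 2.279375320845306e-05, -0.9999999639274542]] [ 0.0569  0.5563 -0.3608] 0.08518377808880087 [  4.1244  24.25    70.3686   0.0022  85.3662 -93.3677]
[0.4816 0.149  0.3744] [[-0.1304  0.9915  0.0003]
 [ 0.9516  0.125   0.2807]
 [ 0.2782  0.0369 -0.9598]]
carriage_handle 0.65 [323.3 196.7] [0.5525 0.1598 0.106 ] [ 0.2551  0.0389 -0.9661]
```

move_arm(
  plan="0 0.002 0.05 0 0 0 0.0854; 0 0 0.05 0 0 0 0.0854; 0 0 0.03 0 0 0 0.0854; 0 0 0.025 0 0 0 0.0854; 0 0 0 0 0 0 0.0854; 0 0 0 0 0 0 0; 0 0 0 0 0 0 0; 0 0 0 0 0 0 0; 0 0 0 0 0 0 0; 0 0 0 0 0 0 0; 0 0 0 0 0 0 0; 0 0 0 0 0 0 0",
  grip_force=40,
)

```text
time_s: 4.5
position: [0.5507, 0.161, 0.0767]
tool_rot: [[-0.991, -0.131, 0.0], [-0.131, 0.991, -0.0], [-0.0, -0.0, -1.0]]
ft_force: [-2.2, -3.5, 5.9]
grip_width: 0.0113
gripper_force: 41.3
```

move_arm(
  plan="0 -0.006 0 0 0 0 0; 0 -0.012 0 0 0 0 0; 0 -0.012 0 0 0 0 0; 0 -0.012 0 0 0 0 0; 0 -0.012 0 0 0 0 0; 0 -0.012 0 0 0 0 0; 0 -0.012 0 0 0 0 0; 0 -0.012 0 0 0 0 0; 0 -0.012 0 0 0 0 0; 0 -0.01 0 0 0 0 0; 0 -0.008 0 0 0 0 0; 0 0 0 0 0 0 0",
)

```text
time_s: 6.0
position: [0.5666, 0.0416, 0.0768]
tool_rot: [[-0.991, -0.13, 0.001], [-0.13, 0.991, -0.0], [-0.001, -0.0, -1.0]]
ft_force: [-2.0, -3.1, 5.7]
grip_width: 0.0111
gripper_force: 41.4
```

move_arm(
  plan="0 -0.004 0 0 0 0 0; 0 -0.003 0 0 0 0 0; 0 -0.002 0 0 0 0 0; 0 -0.002 0 0 0 0 0; 0 -0.002 0 0 0 0 0; 0 0 0 0 0 0 0; 0 0 0 0 0 0 0",
)

```text
time_s: 6.88
position: [0.5679, 0.032, 0.0767]
tool_rot: [[-0.991, -0.131, 0.0], [-0.131, 0.991, 0.004], [-0.001, 0.004, -1.0]]
ft_force: [-1.0, 13.9, 6.4]
grip_width: 0.0112
gripper_force: 41.8
```

move_arm(
  plan="0 0.0015 0 0 0 0 0; 0 0 0 0 0 0 0.0854; 0 0 0 0 0 0 0.0854; 0 0 0 0 0 0 0.0854; 0 0 0 0 0 0 0.0854; 0 0 -0.04 0 0 0 0.0854; 0 0 -0.05 0 0 0 0.0854; 0 0 -0.05 0 0 0 0.0854; 0 0.045 0 0 0 0 0.0854; 0 0.045 0 0 0 0 0.0854; 0 0.038 0 0 0 0 0.0854; 0 0 0 0 0 0 0.0854",
)

```text
time_s: 8.38
position: [0.5505, 0.1598, 0.2163]
tool_rot: [[-0.991, -0.134, -0.0], [-0.134, 0.991, 0.0], [0.0, 0.0, -1.0]]
ft_force: [-1.2, -0.1, -0.5]
grip_width: 0.0854
gripper_force: 0.0
```

```bash
python3 look.py pics/w2 carriage_handle socket standard_cap standard; python3 - <<'E'
from h import *
np.set_printoptions(precision=4,suppress=True)
z=np.load('pics/w2.npz');im=z['im'].astype(int);d=z['d'];v,u=np.mgrid[0:400,0:640]
X=(np.stack([(u-z['cx'])/z['fx']*d,(v-z['cy'])/z['fy']*d,d],-1)-z['t'])@z['R']
m=(im[...,0]-im[...,2]>80)&(d>0)&(X[...,2]>.088)&(X[...,2]<.1)
p=X[m];print(m.sum(),p.mean(0),cv2.minEnclosingCircle(p[:,:2].astype(np.float32)))
m=(im[...,2]-im[...,0]>50)&(d>0)&(X[...,2]>.1)&(X[...,2]<.11);p=X[m];print('handle',m.sum(),p.mean(0) if len(p) else 0)
E
```

```text
8.375 [0.5505 0.1598 0.2163] [[-0.9909715676582846, -0.13407214751084504, -0.00010655849094377992], [-0.13407217283722453, 0.990971529338921, 0.00028374352038999014], [6.755432761362397e-05, 0.0002954682896288387, -0.9999999540674502]] [-1.1569 -0.0852 -0.4874] 0.08543306402721908 [  4.3492  24.7646  72.0692   0.0168  83.1711 -93.3578]
[0.48   0.1508 0.3594] [[-0.1341  0.991   0.0005]
 [ 0.9512  0.1285  0.2804]
 [ 0.2778  0.0381 -0.9599]]
carriage_handle 0.69 [153.3 201.5] [0.5682 0.0315 0.1061] [ 0.3004 -0.4063 -0.8629]
socket 0.86 [322.5 186.2] [0.541  0.1599 0.0961] [ 0.2253  0.0337 -0.9737]
standard_cap 0.79 [323.2 198.9] [0.5517 0.162  0.0943] [ 0.2609  0.0406 -0.9645]
standard 0.79 [321.7 177.6] [0.5392 0.1591 0.0714] [ 0.2013  0.0281 -0.9791]
672 [0.5503 0.1615 0.0943] ((0.5509686470031738, 0.16156139969825745), 0.012013216502964497)
handle 650 [0.5672 0.0337 0.106 ]
```

The wrist data put the cap at (0.551, 0.1616, 0.094) with a 12 mm radius. The standard is still upright and the handle is fully out.

move_arm(
  plan="0 0.002 0.05 0 0 0 0.0854; 0 0 0.05 0 0 0 0.0854; 0 0 0.035 0 0 0 0.0854; 0 0 0.025 0 0 0 0.0854; 0 0 0 0 0 0 0.0854; 0 0 0 0 0 0 0; 0 0 0 0 0 0 0; 0 0 0 0 0 0 0; 0 0 0 0 0 0 0; 0 0 0 0 0 0 0; 0 0 0 0 0 0 0",
  grip_force=40,
)

```text
time_s: 10.0
position: [0.551, 0.1599, 0.0568]
tool_rot: [[-0.991, -0.131, 0.001], [-0.131, 0.991, 0.0], [-0.001, 0.0, -1.0]]
ft_force: [-0.8, 0.2, 6.1]
grip_width: 0.0231
gripper_force: 39.3
```

move_arm(
  plan="0 0 -0.01 0 0 0 0; 0 0 -0.015 0 0 0 0; 0 0 -0.03 0 0 0 0; 0 0 -0.045 0 0 0 0; 0 0 -0.05 0 0 0 0; 0 0 -0.05 0 0 0 0; 0 0 0 0 0 0 0; 0 0 0 0 0 0 0",
)

```text
time_s: 11.0
position: [0.5503, 0.1596, 0.2559]
tool_rot: [[-0.991, -0.131, -0.001], [-0.131, 0.991, -0.0], [0.001, -0.0, -1.0]]
ft_force: [-1.7, 0.4, -1.4]
grip_width: 0.0229
gripper_force: 39.4
```

```bash
sed -i "s#'pics/'+name#'pics/'+name.replace('pics/','')#" h.py; python3 look.py pics/w3 standard_cap standard
```

```text
11.0 [0.5503 0.1596 0.2559] [[-0.9914244096234542, -0.1306763634942349, -0.0011524004111614131], [-0.13067609974291536, 0.9914250682708907, -0.00030159582096542345], [0.0011819301014399342, -0.0001484182676728382, -0.9999992905063748]] [-1.7159  0.4353 -1.3809] 0.02289475514819113 [  4.3454  23.2932  67.8505  -0.0122  88.9234 -93.163 ]
[0.4799 0.151  0.3991] [[-0.1307  0.9914  0.0001]
 [ 0.952   0.1255  0.2794]
 [ 0.2769  0.0366 -0.9602]]
standard_cap 0.59 [321.5 313.9] [0.55   0.1602 0.2944] [ 0.5547  0.073  -0.8289]
standard 0.95 [324.1 242.7] [0.5382 0.1598 0.2574] [ 0.3799  0.0576 -0.9232]
```

View pics/w3.png

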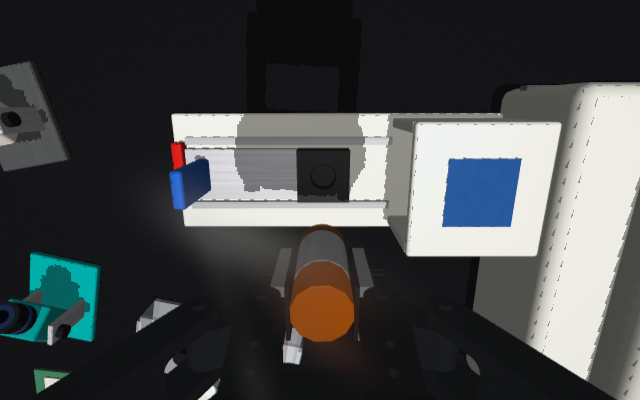

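move_arm(
  plan="0.003 -0.024 0 0 0 0 0; 0.006 -0.047 0 0 0 0 0; 0.006 -0.047 0 0 0 0 0; 0.006 -0.047 0 0 0 0 0; 0.006 -0.047 0 0 0 0 0; 0.006 -0.047 0 0 0 0 0; 0.006 -0.047 0 0 0 0 0; 0.006 -0.047 0 0 0 0 0; 0.003 -0.024 0 0 0 0 0; 0 0 0 0 0 0 0; 0 0 0 0 0 0 0",
)

```text
time_s: 12.52
position: [0.5526, -0.219, 0.2562]
tool_rot: [[-0.991, -0.132, -0.0], [-0.132, 0.991, 0.001], [0.0, 0.001, -1.0]]
ft_force: [0.3, -0.6, 0.8]
grip_width: 0.0232
gripper_force: 39.5
```

```bash
python3 look.py pics/w4 camera_head camera_stand standard_cap
```

```text
12.525 [ 0.5526 -0.219   0.2562] [[-0.9912592982510096, -0.13192724024118055, -0.0004548771941843578], [-0.13192756852702006, 0.9912590450613438, 0.0007888261033819712], [0.0003468334822780313, 0.0008419420518876442, -0.9999995854199725]] [ 0.2664 -0.5909  0.7859] 0.023189366526990055 [ -33.027    25.533    64.1549    0.0237   90.3586 -130.6079]
[ 0.4822 -0.2279  0.3993] [[-0.1319  0.9913  0.001 ]
 [ 0.9516  0.1263  0.2801]
 [ 0.2775  0.0379 -0.96  ]]
camera_head 0.94 [354.  140.4] [ 0.5078 -0.1952  0.0939] [ 0.0833  0.1061 -0.9909]
camera_head 0.66 [184.4 275.3] [ 0.641  -0.3288  0.128 ] [ 0.481  -0.3056 -0.8217]
camera_stand 0.92 [225.5 224.1] [ 0.6333 -0.324   0.0126] [ 0.3546 -0.2257 -0.9074]
standard_cap 0.97 [322.  314.5] [ 0.553  -0.2182  0.2939] [ 0.5563  0.076  -0.8275]
```

View pics/w4.png

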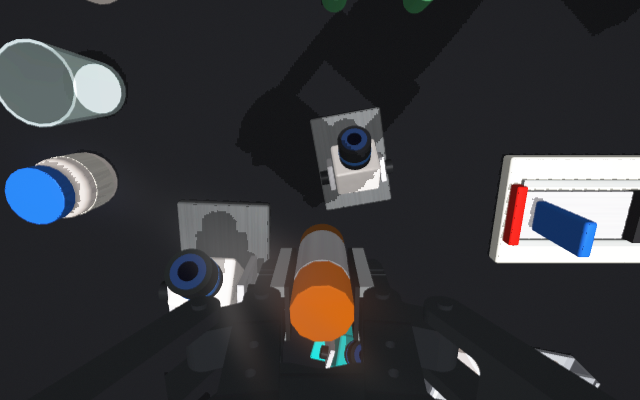

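The large grey stand's lens is at about (190,272), beside the held standard at (322,300). The small stand is at (352,145). I'll refine the yaw and lens from the depth, then work out the moves.

```bash
python3 - <<'E'
from h import *
from scipy.spatial.transform import Rotation as Ro
np.set_printoptions(precision=4,suppress=True)
z=np.load('pics/w4.npz');im=z['im'].astype(int);d=z['d'];v,u=np.mgrid[0:400,0:640]
X=(np.stack([(u-z['cx'])/z['fx']*d,(v-z['cy'])/z['fy']*d,d],-1)-z['t'])@z['R']
m=(abs(X[...,2]-.012)<.004)&(u>150)&(u<285)&(v>180)&(v<320)&(d>0);p=X[m]
print(m.sum(),cv2.minAreaRect(p[:,:2].astype(np.float32)*1000))
# left edge of plate in x (near side, min x) and near y edge
b=[(k,X[(m)&(abs(X[...,1]-k)<.004)][:,0].min()) for k in np.arange(-.37,-.28,.01) if (m&(abs(X[...,1]-k)<.004)).any()]
print(np.array(b),np.polyfit(*np.array(b)[1:-1].T,1))
# lens front face: scan distance along nominal axis
best=None
for yaw in (3,5.7,8):
    y=np.radians(yaw);a=np.array([-np.cos(y)*np.cos(np.radians(50)),-np.sin(y)*np.cos(np.radians(50)),np.sin(np.radians(50))])
    L=np.array([.638,-.327,.125]);q=X-L;t=q@a;r=np.linalg.norm(q-t[...,None]*a,axis=-1)
    m=(r<.03)&(abs(t)<.005)&(d>0);p=X[m]
    e1=np.array([-np.sin(y),np.cos(y),0]);e2=np.cross(a,e1)
    w=np.stack([(p-L)@e1,(p-L)@e2],1).astype(np.float32)
    c,rr=cv2.minEnclosingCircle(w);n=np.linalg.svd(p-p.mean(0))[2][2];print(yaw,m.sum(),np.round(c,4),rr,'t',np.median(t[m]),'normal',n*np.sign(n[2]),a)
y=np.radians(5.7);c5=np.cos(np.radians(50));a=np.array([-np.cos(y)*c5,-np.sin(y)*c5,np.sin(np.radians(50))])
# held standard: cap disc
m=(im[...,0]-im[...,2]>80)&(abs(X[...,2]-.2945)<.0025)&(abs(X[...,1]+.22)<.03)&(d>0);p=X[m];print('cap',m.sum(),p.mean(0),cv2.minEnclosingCircle(p[:,:2].astype(np.float32)))
E
```

```text
4924 ((654.072998046875, -324.8429260253906), (94.29410552978516, 109.69755554199219), 5.404992580413818)
[[-0.37    0.6112]
 [-0.36    0.61  ]
 [-0.35    0.6093]
 [-0.34    0.6083]
 [-0.33    0.6075]
 [-0.32    0.6067]
 [-0.31    0.6055]
 [-0.3     0.6047]
 [-0.29    0.6035]] [-0.0896  0.5778]
3 1849 [ 0.0003 -0.0002] 0.021489573642611504 t 0.0012957178891550992 normal [-0.631  -0.0377  0.7748] [-0.6419 -0.0336  0.766 ]
5.7 1839 [ 0.0003 -0.0002] 0.021534927189350128 t 0.0012748052935523228 normal [-0.6322 -0.0418  0.7737] [-0.6396 -0.0638  0.766 ]
8 1836 [ 0.0004 -0.0003] 0.021559646353125572 t 0.001288941920013925 normal [-0.632  -0.0438  0.7738] [-0.6365 -0.0895  0.766 ]
cap 3010 [ 0.5521 -0.2185  0.2937] ((0.5527322292327881, -0.2183227241039276), 0.012319261208176613)
```

move_arm(
  plan="0 0 0 0 0 0.04 0; 0 0 0 0 -0.1 0 0; 0 0 0 0 -0.12 0 0; 0 0 0 0 -0.12 0 0; 0 0 0 0 -0.12 0 0; 0 0 0 0 -0.12 0 0; 0 0 0 0 -0.118 0 0; 0.006 -0.03 0 0 0 0 0; 0.01 -0.05 0 0 0 0 0; 0.01 -0.035 0 0 0 0 0; 0 0 0 0 0 0 0; 0 0 0 0 0 0 0",
)

```text
time_s: 14.22
position: [0.5494, -0.3339, 0.2457]
tool_rot: [[-0.771, -0.084, 0.632], [-0.062, 0.996, 0.057], [-0.634, 0.005, -0.773]]
ft_force: [-0.6, 0.1, -0.6]
grip_width: 0.0233
gripper_force: 39.5
```

```bash
cat > m.py <<'E'
from h import *
np.set_printoptions(precision=4,suppress=True)
s=env.observe();R=np.array(s['tool_rot']);y=np.radians(5.3);c5=np.cos(np.radians(50));a=np.array([-np.cos(y)*c5,-np.sin(y)*c5,np.sin(np.radians(50))])
T=np.array([.638,-.327,.125])+.107*a
print(s['time_s'],s['q'],R[:,2],a,'angle',np.arccos(-R[:,2]@a),'turn',R.T@np.cross(R[:,2],-a),'shift',R.T@(T-s['position']))
E
python3 m.py; python3 look.py pics/w5 standard_cap standard camera_head
```

```text
14.225 [ -55.0634   21.0365   83.2878   39.3417   60.2218 -165.2019] [ 0.6315  0.0568 -0.7733] [-0.64   -0.0594  0.766 ] angle 0.011454452769558511 turn [-0.0019 -0.0113  0.    ] shift [ 0.009  -0.0013  0.0427]
14.225 [ 0.5494 -0.3339  0.2457] [[-0.7708005912620255, -0.08382090478431682, 0.6315382050448336], [-0.061852034887451564, 0.9964697857898724, 0.05676523397438708], [-0.6340668531711724, 0.0046927528193931554, -0.773263993588595]] [-0.6361  0.1468 -0.603 ] 0.02334575954449726 [ -55.0634   21.0365   83.2878   39.3417   60.2218 -165.2019]
[ 0.4045 -0.3458  0.3114] [[-0.0838  0.9965  0.005 ]
 [ 0.5628  0.0432  0.8255]
 [ 0.8223  0.072  -0.5644]]
standard_cap 0.73 [323.7 311.1] [ 0.5246 -0.3348  0.2746] [ 0.9523  0.0875 -0.2923]
standard_cap 0.6 [322.  241.6] [ 0.5397 -0.3339  0.2387] [ 0.8781  0.0774 -0.4721]
standard 0.56 [321.5 240.8] [ 0.5426 -0.3338  0.2368] [ 0.8772  0.0759 -0.4742]
camera_head 0.79 [316.5 183.3] [ 0.6399 -0.3296  0.1273] [ 0.7865  0.0543 -0.6151]
camera_head 0.64 [465.9 217.6] [ 0.7292 -0.1464  0.0981] [ 0.7435  0.4566 -0.4886]
```

View pics/w5.png

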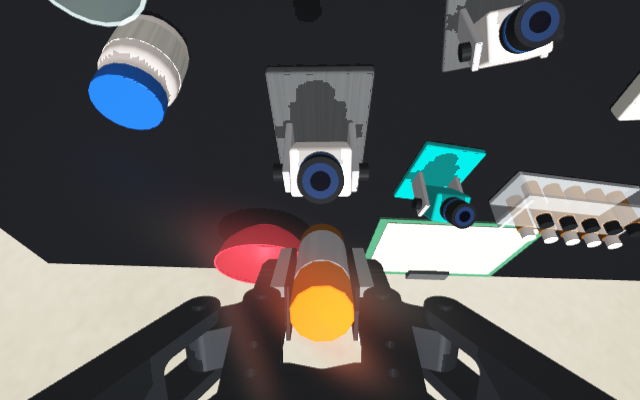

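The lens at (320,178) faces the held standard at (322,270), lined up. Joint 6 is almost at its limit (-165.2). The barrel is round, so I'll turn about the tool's z axis to get away from the limit before closing in.

move_arm(
  plan="0 0 0 0 0 0.12 0; 0 0 0 0 0 0.15 0; 0 0 0 0 0 0.12 0; 0 0 0 0 0 0 0; 0 0 0 0 0 0 0",
)

```text
time_s: 15.05
position: [0.5494, -0.3347, 0.2458]
tool_rot: [[-0.745, 0.214, 0.632], [0.32, 0.946, 0.056], [-0.586, 0.244, -0.773]]
ft_force: [0.3, -0.4, -0.6]
grip_width: 0.0232
gripper_force: 39.5
```

```bash
python3 m.py
```

```text
15.05 [ -55.1076   21.0638   83.2262   39.3348   60.2219 -142.994 ] [ 0.6318  0.0559 -0.7731] [-0.64   -0.0594  0.766 ] angle 0.01144642679964858 turn [-0.0068 -0.0092 -0.    ] shift [ 0.0082 -0.0039  0.0428]
```

move_arm(
  plan="0.008 -0.004 0 -0.007 -0.009 0 0; 0 0 0.012 0 0 0 0; 0 0 0.012 0 0 0 0; 0 0 0.01 0 0 0 0; 0 0 0.006 0 0 0 0; 0 0 0.003 0 0 0 0; 0 0 0 0 0 0 0; 0 0 0 0 0 0 0; 0 0 0 0 0 0 0",
)

```text
time_s: 16.18
position: [0.57, -0.3338, 0.2074]
tool_rot: [[-0.738, 0.212, 0.64], [0.323, 0.945, 0.059], [-0.592, 0.25, -0.766]]
ft_force: [0.1, 0.2, -0.2]
grip_width: 0.023
gripper_force: 39.5
```

```bash
python3 m.py; python3 look.py pics/w6 camera_head; python3 - <<'E'
from h import *
np.set_printoptions(precision=4,suppress=True)
s=env.observe();y=np.radians(5.3);c5=np.cos(np.radians(50));a=np.array([-np.cos(y)*c5,-np.sin(y)*c5,np.sin(np.radians(50))]);L=np.array([.638,-.327,.125])+.001*a
e1=np.array([-np.sin(y),np.cos(y),0]);e2=np.cross(a,e1)
z=np.load('pics/w6.npz');im=z['im'].astype(int);d=z['d'];v,u=np.mgrid[0:400,0:640]
X=(np.stack([(u-z['cx'])/z['fx']*d,(v-z['cy'])/z['fy']*d,d],-1)-z['t'])@z['R']
q=X-L;t=q@a;r=np.linalg.norm(q-t[...,None]*a,axis=-1)
for lo,hi in [(-.004,.004),(.07,.09),(.09,.1),(.139,.15)]:
    m=(r<.03)&(t>lo)&(t<hi)&(d>0)
    if m.sum()>20:
        p=q[m];w=np.stack([p@e1,p@e2],1).astype(np.float32);print(lo,m.sum(),cv2.minEnclosingCircle(w),t[m].min(),np.median(t[m]),t[m].max())
for n in ['scene','top']:
    im,d=viewer.get_image(n);save(im,n+'2.png')
    for r in pinpoint(n,'carriage_handle')[:1]: 
        p=r['pixel'];c=viewer.calibration(n);print(n,r['conf'],deproj(c,p,d[int(round(p[1])),int(round(p[0]))]))
E
```

```text
16.175 [ -53.4376   24.7345   84.594    41.8949   55.3457 -145.6986] [ 0.6401  0.059  -0.766 ] [-0.64   -0.0594  0.766 ] angle 0.00036179476152085107 turn [-0.0003  0.0002  0.    ] shift [0.0007 0.0002 0.0001]
16.175 [ 0.57   -0.3338  0.2074] [[-0.7384075960974603, 0.21215485762910896, 0.6401129106727518], [0.3225898603065169, 0.9446968721557305, 0.05902204475110461], [-0.5921908510378997, 0.25007626061574073, -0.7660103522952258]] [ 0.1288  0.1748 -0.1688] 0.023021102501966727 [ -53.4376   24.7345   84.594    41.8949   55.3457 -145.6986]
[ 0.4261 -0.3187  0.275 ] [[ 0.2119  0.9446  0.2506]
 [ 0.5293 -0.3265  0.7831]
 [ 0.8215 -0.0333 -0.5692]]
camera_head 0.79 [318.2 202.1] [ 0.6364 -0.3291  0.1261] [ 0.8153 -0.0402 -0.5776]
camera_head 0.78 [498.6 168.2] [ 0.7269 -0.1492  0.0953] [ 0.7727  0.4356 -0.4617]
-0.004 2270 ((0.000250570650678128, 0.000145744503242895), 0.021273938938975334) -0.0038471470308493413 0.00041091244325363913 0.003063076230839899
0.07 253 ((0.0011195098049938679, 0.0015538872685283422), 0.011484341695904732) 0.07881930735025185 0.08450928813606465 0.08996874234556199
0.09 334 ((0.001113666221499443, 0.001176246558316052), 0.011786801740527153) 0.0900166962978032 0.09504756266960841 0.09997225012664797
0.139 4757 ((0.0022926004603505135, 0.0052897632122039795), 0.029399946331977844) 0.13900134876245096 0.14360204537979973 0.14999844081600197
scene 0.95 [0.5593 0.0264 0.0861]
top 0.93 [0.5693 0.0361 0.1081]
```

View pics/w6.png

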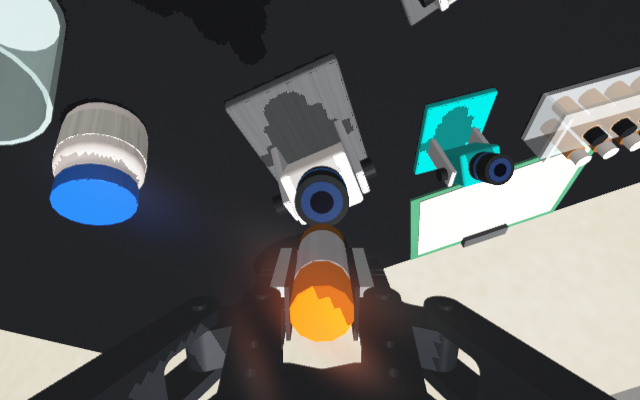

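The glass end (about (322,230)) sits on the lens axis at about 79 mm, within 2 mm sideways, and the carriage is still out. I'm handing in the job.

```bash
python3 -c "
from rig import env
print(env.close_job())"
```

```text
the job is handed in; nothing more can be done
None
```

The job is handed in, no verdict returned: the carriage is out at its red stop, and the arm holds the standard still on the lens axis, glass end about 79 mm from the lens and within 2 mm of centre by the last wrist-camera measurement.

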